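# Press a chair glide into its foot block through the press guard

## Robot

A 7-joint arm with a two-finger parallel gripper is mounted at the origin on a cart in front of the work surface, level with it; the furniture and walls round the work are solid. World frame = base frame: x ahead of the robot, y to its left, z up, the work surface at z = 0. Lengths are in m, angles in rad, forces in N, time in s.
With the tool pointing down it reaches from about 0.425 to 0.975 m from the base axis. Payload 16.7 kg.
Tool frame: the origin (TCP) lies midway between the tips of the shut fingers; the grasp point (between the pads) lies grip_depth behind it (grip_depth is the distance from the TCP to the grasp point, in m); z points along the fingers, y is the direction in which the jaws open and shut (so a half turn about z gives the same grasp; the last joint's range is limited). The gripper opens to 85 mm and grips with 20 to 120 N. Pads are 22 mm wide; open, the fingers measure 114 mm over their backs; the gripper's body (76 mm by 85 mm) begins 54 mm behind the grasp point. The pads swing forward as they close: fully open they stand 13 mm farther back than shut.
Start: joints at [0.953, 0.426, 0.074, 1.606, -0.034, 1.111, -0.067], TCP at [0.305, -0.602, 0.231] pointing down, gripper open.
Joint ranges: [-2.85, 2.85], [-0.5, 2.14], [-1.23, 1.37], [0.21, 2.46], [-1.02, 4.16], [0.16, 2.05], [-2.73, 2.73]. Speed limits (rad/s): [1.89, 1.89, 2.39, 2.39, 3.01, 3.01, 3.01].

## Interface

Orientations are given as a unit quaternion [w, x, y, z].
In Python, from rig import read_state, capture, get_calibration, close_job, grip_depth gives the robot as it stands.
- The arm moves only by the tool apply_moves, never from a script. Its argument "series" is a list of rows, each a list of 3 entries, a list of its own where there are three numbers: the shift along the tool's x, y, z in m, then the turn about the tool's z in rad, then the closure, from 0 (fully open) to 1 (shut). A call has exactly 5 rows; each row shifts and turns the pose as measured when the row begins, along the tool's axes as they then stand; what a row does not reach is not made up. A row lasts 1/12 s, in which the tool goes at most 41.7 mm and 7.16 degrees, less where a joint would pass 70% of its speed; a pose out of reach is approached as far as the arm can. A call with a gripper value outside its range is refused whole. The fingers move at their own pace and stop on an object; "grip_force" is the grip in N (left out, the last holds). Time passes only in rows, so rows that do not move let the fingers close, or fill a call up. It gives the time, the measured TCP pose, the force and the opening at its end, in the units of the state.
- read_state(): the state, without advancing time (a new reading comes with each control period).
- capture(name): name is "side" or "top" or "wrist"; returns (picture, depth): 420x560x3 uint8, blue, green, red; 420x560 float32, m along the optical axis (not along the pixel's ray), 0 where there is no reading.
- get_calibration(name): a dict with "camera_matrix" (3x3 intrinsics, pixels), "cam_to_world" (4x4, takes a point from camera to world coordinates). Camera axes: x right, y down, z forward; pixel columns grow to the right and rows downward; lengths in m; the calibration is good to about 2 mm. A picture is of the moment at which its call begins: read the wrist's pose just before it. get_calibration takes no time and is no camera call; for the wrist camera it gives the pose at the moment of the call.
- close_job(): hands the job in, once; it reports no verdict.
The state is a dict: "t": time; "joint_positions": joint angles; "qd": joint speeds; "joint_torque": joint torques, N m; "ee_pos": TCP position; "tcp_rot": TCP orientation; "force": force on the tool from outside, world axes, zero at the start; "wrist_torque": the same for the moment, N m; "finger_gap": finger opening in m.
Only numpy, scipy, OpenCV 4.12 (cv2) and the standard library are available. Lean on these libraries where they do the work, as an engineer would, in place of code of your own. Each camera call takes 0.05 s, during which the arm holds its last target. There are 200 camera calls.

## Task

Push the wooden foot block along the tray of the little press until it is fully home against the end stop under the ram, gently and without lifting it. Then reach down through the window in the top of the guard and press the lever all the way down, so that the ram drives the metal glide down onto the block, and draw back out so that the lever springs up again. Never touch the guard, and leave the other things on the bench alone.

Things in the scene. Friction and masses are not known exactly. Their poses are not given: they have to be found in the camera images.
- press: Grey bench press, fixed. Origin on the table below the ram axis. Its axes: z up; the block feeds toward -y; the lever lies along x, pivot at x +60 mm, paddle at x -85 mm. Base 10 mm thick, x -142..+94, y -60..+42 mm. From the base a feed tray 86 mm wide, upper face z = 10 mm, runs out along +y. A steel end stop crosses the channel, face at y = -25 mm. Bridge over the channel: underside z = 55 mm.
- guard: Grey sheet-metal guard fixed over the press on four legs; origin and axes of press. Outside x -136..+88, y -56..+36 mm, top face z = 118 mm; skirts reach down to z = 82 mm, below them it is open between the corner legs, so the block passes under the +y side. The robot must not touch it.
- window (a point): Centre of the window in the guard's top, at the level of the top face (z = 118 mm). Axes as press. The opening is 72 mm along x and 68 mm along y, the sheet 3 mm thick. Closed fingers go through, open ones may not.
- paddle (a point): Centre of the upper face of the black paddle at the lever's end, right below the window's centre: 42 mm (y) by 36 mm (x). 10 to 11 mm below the guard's top face at rest, and about 32 mm lower when the lever is fully down. Moves with the lever.
- lever (a joint): Lever angle in rad: 0 = up at rest, 0.22 = fully down on its hard stop. A spring returns it when let go. Pressing the paddle takes about 3 N at first, up to about 10 N near the bottom.
- block_mid (a point): Centre of the foot block: pale pine, 50 mm (its x) by 110 mm (its y) by 22 mm high, 0.18 to 0.35 kg, loose in the channel, with a steel glide (round nail head 20 mm across, 4 mm thick) standing up 30 mm from the centre toward its -y end. Axes within 1 degree of the press's. Push its +y end, 55 mm from the centre.
- foot_block: The same foot block; origin at the centre of its underside (11 mm below block_mid), z up.
- home (a point): Where the block's centre is when the block is fully home against the end stop (the glide is then under the ram). Axes as press. The block starts 50 to 85 mm from here in the press's +y direction.
- glide (a joint): How far in m the glide has been driven into the block: 0 = its head stands 10 mm above the block, 0.010 = head down on the wood. Takes about 8 N; stays where it is left.
- spare_block: Bystander: brown oak block 42 x 85 x 30 mm on the table, origin centre of underside. Not to be moved.
- jute_spool: Bystander: spool of jute, 48 mm across, 50 mm high, standing on the table, origin centre of underside. Not to be moved.
- blue_pliers: Bystander: blue-handled pliers 57 x 150 x 14 mm lying on the table, origin centre of underside. Not to be moved.
- tray_end (a point): Middle of the feed tray's outer (+y) end, on its upper face (z = 10 mm), 210 mm from the ram axis. Axes as press. Two guide rails, 8 mm wide, inner faces 27 mm either side of the middle line, tops at z = 22 mm, form a 54 mm wide channel along y, open at this end.

How it is judged:
By the outcome, as a careful person would: the job done as asked, in the order asked, and still so for the second after the job is handed in, with the robot touching nothing.
It also fails if it takes over 72 s, if anything falls off the work surface, if the arm or the gripper's body presses on something with over 40 N, if the wrist force passes 120 N, or if a joint passes its speed limit or range.

## Working session

There is one attempt and no reset: what is moved stays moved. The work goes in short steps, Python scripts to look and compute and a tool call to move; the robot and the scene stay as the last step left them, time stands still between calls to the robot, and variables do not carry over. Pictures are saved under pics/ and viewed, about 8 in all and at most 12, crops included, and the job is handed in when it is done.

Besides the shell and the picture viewer there is one more tool, called after "Request:" as name([rows], argument=value, ...), one row to a line, values as JSON. apply_moves: Moves the arm, as the interface text tells. Its arguments: {"type":"object","properties":{"series":{"type":"array","items":{"type":"array"}},"grip_force":{"type":"number"}},"required":["series"]}

```bash
mkdir -p pics; ls
python3 - <<'E'
from rig import *
import cv2,numpy as np
s=read_state();print(s)
try: print(grip_depth)
except Exception as e: print(e)
for n in("side","top"):
    p,d=capture(n);cv2.imwrite(f"pics/{n}0.png",p);np.save(f"pics/{n}0.npy",d)
    c=get_calibration(n);print(n,c["camera_matrix"],np.round(c["cam_to_world"],4))
E
```

```text
pics
{'t': 0.0, 'joint_positions': array([ 0.952529  ,  0.42675279,  0.07386201,  1.60661515, -0.03406364,
        1.11080568, -0.06707927]), 'qd': array([ 1.22481522e-04,  1.08225617e-03,  9.02500310e-04, -3.98918250e-04,
        1.39836030e-04, -5.58404575e-04, -9.55187935e-05]), 'joint_torque': array([ 3.34687102e-04, -9.49816632e+01,  3.76157373e+00, -4.63514149e+01,
        1.94088242e-02,  9.95491137e-03,  8.80192559e-07]), 'ee_pos': array([ 0.30472622, -0.60183694,  0.23059349]), 'tcp_rot': array([-6.23630411e-04,  9.72658052e-01,  2.32240989e-01, -2.19004843e-04]), 'force': array([-0.31105494,  0.59609041, -0.80435958]), 'wrist_torque': array([-0.06098675, -0.01659637, -0.03364488]), 'finger_gap': 0.08521515565584292}
0.0187
side [[391.41189265   0.         278.14317689]
 [  0.         391.41189265 214.39403492]
 [  0.           0.           1.        ]] [[ 0.9039  0.2079 -0.3739  0.9272]
 [ 0.4275 -0.4755  0.7689 -0.8556]
 [-0.018  -0.8548 -0.5187  0.5242]
 [ 0.      0.      0.      1.    ]]
top [[494.27097929   0.         273.62136203]
 [  0.         494.27097929 212.87512574]
 [  0.           0.           1.        ]] [[-0.0027 -0.9908  0.1354  0.4712]
 [-0.9999  0.0012 -0.0116 -0.1703]
 [ 0.0113 -0.1354 -0.9907  0.955 ]
 [ 0.      0.      0.      1.    ]]
```

View pics/top0.png

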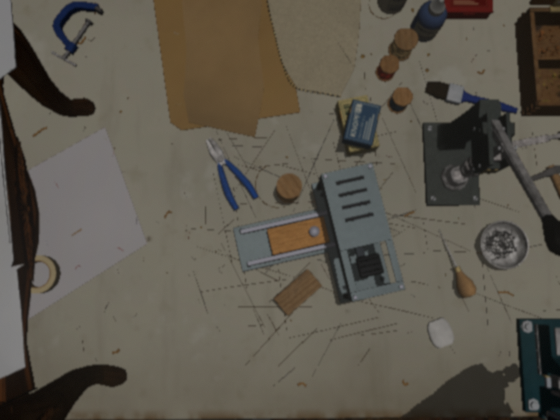

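View pics/side0.png

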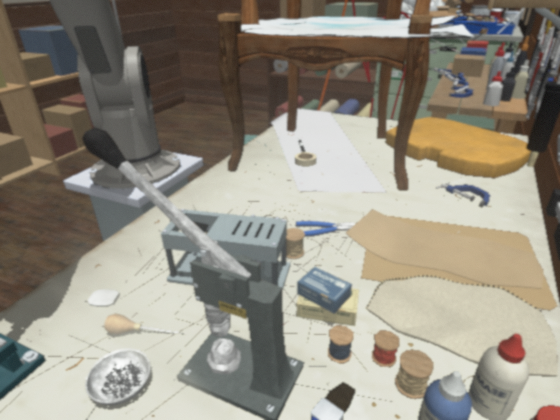

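The top view shows the guard at about (320-405, 165-300) with the window at its lower end (~(372,265)). The orange block is at (298,236) on the tray, whose end is at (238,250). The pliers, spool and oak block lie on either side of the tray. The side view shows the press behind another large press.

```bash
cat > h.py <<'E'
import cv2,numpy as np
from rig import *
def pts(n,d,c=None):
    c=c or get_calibration(n);K=c["camera_matrix"];T=np.array(c["cam_to_world"])
    v,u=np.mgrid[:d.shape[0],:d.shape[1]]
    P=np.stack([(u-K[0,2])/K[0,0]*d,(v-K[1,2])/K[1,1]*d,d],-1)
    return P@T[:3,:3].T+T[:3,3]
def ray(n,uv,z,c=None):
    c=c or get_calibration(n);K=c["camera_matrix"];T=np.array(c["cam_to_world"])
    r=T[:3,:3]@np.linalg.solve(K,[uv[0],uv[1],1]);o=T[:3,3]
    return o+r*(z-o[2])/r[2]
E
python3 - <<'E'
from h import *
d=np.load("pics/top0.npy");p=cv2.imread("pics/top0.png");P=pts("top",d)
roi=np.zeros(d.shape,bool);roi[150:315,225:420]=1
g=roi&(P[...,2]>.108)&(P[...,2]<.128)&(d>0)
g=cv2.morphologyEx(g.astype(np.uint8),cv2.MORPH_OPEN,np.ones((3,3)))
n,l,st,_=cv2.connectedComponentsWithStats(g);print(st)
k=1+np.argmax(st[1:,4]);m=l==k
print("guard z",np.median(P[m][:,2]))
r=cv2.minAreaRect(P[m][:,:2].astype(np.float32)*1000);print("guard rect mm",r,cv2.boxPoints(r))
hsv=cv2.cvtColor(p,cv2.COLOR_BGR2HSV)
b=roi&(hsv[...,0]>8)&(hsv[...,0]<22)&(hsv[...,1]>130)&(abs(P[...,2]-.032)<.008)
print("block z",np.median(P[b][:,2]),b.sum())
r=cv2.minAreaRect(P[b][:,:2].astype(np.float32)*1000);print("block",r,cv2.boxPoints(r))
big=cv2.resize(p[150:320,220:420],None,fx=4,fy=3.5,interpolation=cv2.INTER_CUBIC)
big=cv2.convertScaleAbs(cv2.resize(p[150:320,220:420],None,fx=3.5,fy=3.5,interpolation=cv2.INTER_CUBIC),alpha=1.7)
cv2.imwrite("pics/top0c.png",big)
E
```

```text
[[     0      0    560    420 229811]
 [   321    163     84    138   5380]
 [   374    271      3      3      9]]
guard z 0.11744117920079561
guard rect mm ((555.99365234375, -330.91571044921875), (224.15081787109375, 92.90528106689453), 12.789588928222656) [[ 436.41562 -310.42584]
 [ 456.98215 -401.02612]
 [ 675.57166 -351.40558]
 [ 655.0051  -260.8053 ]]
block z 0.03150732240323939 1271
block ((555.1551513671875, -225.52667236328125), (48.14539337158203, 105.70197296142578), 12.615240097045898) [[ 520.1208  -179.2091 ]
 [ 543.20636 -282.3593 ]
 [ 590.1895  -271.84424]
 [ 567.10394 -168.69403]]
```

View pics/top0c.png

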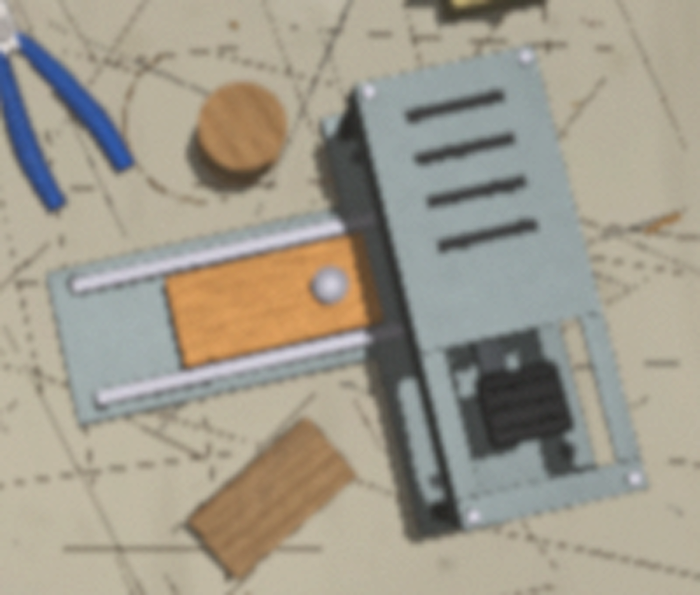

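Request:
apply_moves([
  [[0, 0, 0], -0.12, 1],
  [[0, 0, 0], -0.12, 1],
  [[0, 0, 0], -0.12, 1],
  [[0, 0, 0], -0.12, 1],
  [[0, 0, 0], -0.12, 1],
], grip_force=40)

```text
t: 0.52
ee_pos: [0.3046, -0.6006, 0.2285]
tcp_rot: [-0.003, 0.856, 0.517, -0.0]
force: [0.2, -0.1, 0.2]
finger_gap: 0.0253
```

Request:
apply_moves([
  [[0, 0, 0], -0.12, 1],
  [[0, 0, 0], -0.12, 1],
  [[0, 0, 0], -0.12, 1],
  [[0, 0, 0], -0.12, 1],
  [[0, 0, 0], -0.12, 1],
])

```text
t: 0.93
ee_pos: [0.304, -0.5996, 0.2263]
tcp_rot: [-0.004, 0.655, 0.755, 0.001]
force: [-0.2, 0.1, 0.3]
finger_gap: -0.0001
```

```bash
cat >> h.py <<'E'
from scipy.spatial.transform import Rotation as R
A=np.deg2rad(12.75);EX=np.array([np.cos(A),np.sin(A),0]);EY=np.array([-np.sin(A),np.cos(A),0])
O=np.array([.5772,-.3159,0])
def press(p): p=np.asarray(p)-O; return np.stack([p@EX,p@EY,p[...,2]],-1)
def go(x,y,z):
    "shift in tool axes to reach press point, and yaw error of tool y to press x"
    s=read_state();q=s["tcp_rot"];M=R.from_quat([q[1],q[2],q[3],q[0]]).as_matrix()
    e=O+EX*x+EY*y+np.array([0,0,z])-s["ee_pos"]
    t=M.T@EX; print("t",s["t"],"press pos mm",np.round(press(s["ee_pos"])*1e3,1),"shift mm",np.round(M.T@e*1e3,1),"turn",round(float((np.arctan2(-t[0],t[1])+np.pi/2)%np.pi-np.pi/2),4),"tilt",np.round(M[:,2],3),"F",np.round(s["force"],1),"gap",round(s["finger_gap"],4))
E
python3 - <<'E'
from h import *
d=np.load("pics/top0.npy");p=cv2.imread("pics/top0.png");P=pts("top",d);Q=press(P)*1e3
# paddle: dark, z near .107
v=p.max(2)
m=(v<45)&(abs(Q[...,2]-107)<6)&(abs(Q[...,0]+85)<40)&(abs(Q[...,1])<50)
r=cv2.minAreaRect(Q[m][:,:2].astype(np.float32));print("paddle",r,m.sum(),np.median(Q[m],0))
# window: non-top pixels surrounded by guard top
g=(abs(Q[...,2]-118)<5)
w=(~g)&(Q[...,0]>-130)&(Q[...,0]<-40)
for y in range(-50,36,20):
  a=g&(abs(Q[...,1]-y)<2)&(Q[...,0]>-136)&(Q[...,0]<-20);print("y",y,np.round(np.sort(Q[a][:,0])[[0,-1]]),np.round(np.sort(Q[a][:,0])[:60:3]))
for x in (-110,-85,-60):
  a=g&(abs(Q[...,0]-x)<2.5);print("x",x,np.round(np.sort(Q[a][:,1])))
go(0,.172,.2)
E
```

```text
paddle ((-85.08590698242188, 3.295339584350586), (78.65855407714844, 66.35884857177734), 0.1317281723022461) 531 [-84.07592269  -6.59165009 106.41635523]
y -50 [-136.  -21.] [-136. -134. -131. -129. -127. -125. -122. -120. -118. -116. -113. -111.
 -108. -106. -103. -101.  -99.  -97.  -94.  -92.]
y -30 [-136.  -20.] [-136. -134. -132. -130. -129. -126. -124. -122.  -47.  -45.  -42.  -40.
  -38.  -34.  -32.  -30.  -28.  -25.  -23.  -20.]
y -10 [-135.  -20.] [-135. -133. -131. -128. -124. -122.  -49.  -47.  -44.  -43.  -40.  -37.
  -35.  -33.  -31.  -29.  -26.  -24.  -22.]
y 10 [-135.  -21.] [-135. -134. -131. -129. -127. -125. -122.  -49.  -47.  -44.  -42.  -40.
  -38.  -35.  -33.  -31.  -28.  -27.  -25.  -23.]
y 30 [-136.  -20.] [-136. -134. -132. -129. -127. -126. -123. -121. -119. -117. -114. -112.
 -110. -108. -106. -105. -103. -100.  -98.  -96.]
x -110 [-56. -54. -54. -54. -54. -53. -52. -52. -51. -51. -50. -49. -49. -49.
 -48. -48. -46. -46. -45. -45. -45. -44.  24.  25.  25.  26.  26.  28.
  28.  28.  29.  29.  30.  31.  31.  32.  32.  33.  33.  35.  35.  36.
  36.  36.]
x -85 [-56. -55. -54. -54. -54. -53. -52. -52. -51. -50. -50. -50. -49. -49.
 -48. -47. -47. -47. -46. -45. -44. -44.  25.  25.  25.  27.  27.  27.
  28.  28.  29.  30.  30.  30.  31.  32.  33.  33.  34.  34.  35.  36.
  36.]
x -60 [-55. -55. -55. -54. -54. -53. -52. -52. -51. -51. -50. -49. -48. -48.
 -48. -46. -46. -45. -45. -44. -44.  24.  25.  25.  26.  27.  27.  28.
  28.  28.  29.  30.  30.  31.  31.  32.  32.  33.  34.  34.  35.  36.
  36.  36.]
t 0.9333 press pos mm [-329.1 -216.4  226.3] shift mm [413.5 296.7  28.5] turn -0.081 tilt [-0.005  0.007 -1.   ] F [-0.2  0.1  0.3] gap -0.0001
```

Request:
apply_moves([
  [[0, 0, -0.005], -0.08, 1],
  [[0.0275, 0.0235, 0], 0, 1],
  [[0.0275, 0.0235, 0], 0, 1],
  [[0.0275, 0.0235, 0], 0, 1],
  [[0.0275, 0.0235, 0], 0, 1],
])

```text
t: 1.35
ee_pos: [0.3649, -0.4734, 0.2285]
tcp_rot: [-0.006, 0.624, 0.782, 0.001]
force: [1.5, -0.2, 0.4]
finger_gap: 0.0002
```

Request:
apply_moves([
  [[0.0275, 0.0235, 0], 0, 1],
  [[0.0275, 0.0235, 0], 0, 1],
  [[0.0275, 0.0235, 0], 0, 1],
  [[0.0275, 0.0235, 0], 0, 1],
  [[0.0275, 0.0235, 0], 0, 1],
])

```text
t: 1.77
ee_pos: [0.4502, -0.305, 0.2281]
tcp_rot: [-0.007, 0.625, 0.781, 0.0]
force: [0.6, -0.7, 0.4]
finger_gap: 0.0003
```

```bash
python3 -c "
from h import *
go(0,.172,.2)"
```

```text
t 1.7667 press pos mm [-121.4   38.7  228.1] shift mm [133.1 121.6  28.6] turn -0.001 tilt [-0.011  0.01  -1.   ] F [ 0.6 -0.7  0.4] gap 0.0003
```

Request:
apply_moves([
  [[0.027, 0.0245, 0.006], 0, 1],
  [[0.027, 0.0245, 0.006], 0, 1],
  [[0.027, 0.0245, 0.006], 0, 1],
  [[0.027, 0.0245, 0.006], 0, 1],
  [[0.027, 0.0245, 0.006], 0, 1],
])

```text
t: 2.18
ee_pos: [0.5421, -0.1379, 0.1986]
tcp_rot: [-0.006, 0.625, 0.781, -0.0]
force: [0.5, -0.3, -0.3]
finger_gap: -0.0
```

Run:
```python
from h import *
c=get_calibration("wrist");go(0,.172,.018)
p,d=capture("wrist");cv2.imwrite("pics/w1.png",p);np.save("pics/w1.npy",d)
Q=press(pts("wrist",d,c))*1e3
hsv=cv2.cvtColor(p,cv2.COLOR_BGR2HSV)
b=(hsv[...,0]>8)&(hsv[...,0]<22)&(hsv[...,1]>100)&(abs(Q[...,2]-32)<5)&(abs(Q[...,0])<40)&(d>0)
if b.sum()>50:
    r=cv2.minAreaRect(Q[b][:,:2].astype(np.float32));print(r,np.median(Q[b][:,2]),"maxy",np.percentile(Q[b][:,1],99.5))
t=(abs(Q[...,0])<20)&(Q[...,1]>160)&(Q[...,1]<200)&(d>0);print("tray z",np.median(Q[t][:,2]))
```

```text
t 2.1833 press pos mm [  5.1 181.3 198.6] shift mm [-11.2  -3.6 180.6] turn -0.0024 tilt [-0.01   0.008 -1.   ] F [ 0.5 -0.3 -0.3] gap -0.0
((3.447145462036133, 118.41107940673828), (56.61595153808594, 45.66291046142578), 89.90535736083984) 32.39367070718791 maxy 146.04254778518185
tray z 265.6706082410073
```

View pics/w1.png

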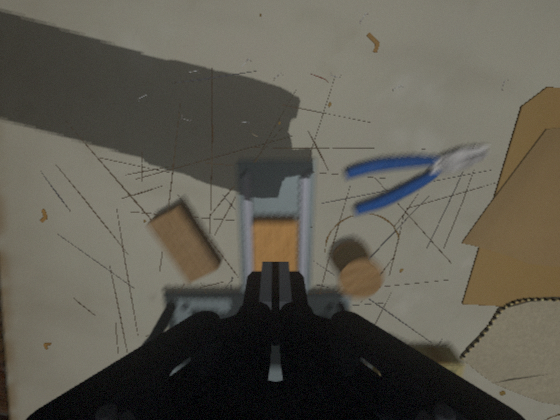

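Wrist view: the tray's outer end is at about (276,160), the block's +y end at (275,218), and the finger tips are over the block's middle line. The block's end is at press y = 146 mm in both views. Descending behind it.

Request:
apply_moves([
  [[-0.003, -0.002, 0.018], 0, 1],
  [[-0.002, -0.001, 0.018], 0, 1],
  [[0, 0, 0.018], 0, 1],
  [[0, 0, 0.018], 0, 1],
  [[0, 0, 0.018], 0, 1],
])

```text
t: 2.65
ee_pos: [0.5461, -0.1282, 0.1066]
tcp_rot: [-0.006, 0.618, 0.786, 0.003]
force: [0.5, 0.8, 0.5]
finger_gap: 0.0
```

Request:
apply_moves([
  [[0, 0, 0.018], 0, 1],
  [[0, 0, 0.018], 0, 1],
  [[0, 0, 0.018], 0, 1],
  [[0, 0, 0.005], 0, 1],
  [[0, 0, 0], 0, 1],
])

```text
t: 3.07
ee_pos: [0.5427, -0.1269, 0.0406]
tcp_rot: [-0.009, 0.618, 0.786, 0.002]
force: [0.6, -0.3, -0.1]
finger_gap: -0.0003
```

```bash
python3 -c "
from h import *
go(0.001,.172,.018)"
```

```text
t 3.0667 press pos mm [  8.1 191.9  40.6] shift mm [-20.2  -7.2  22.3] turn 0.0154 tilt [-0.011  0.014 -1.   ] F [ 0.6 -0.3 -0.1] gap -0.0003
```

Request:
apply_moves([
  [[-0.005, -0.004, 0.006], 0.015, 1],
  [[-0.005, -0.003, 0.006], 0, 1],
  [[-0.003, 0, 0.006], 0, 1],
  [[0, 0, 0.003], 0, 1],
  [[0, 0, 0], 0, 1],
])

```text
t: 3.48
ee_pos: [0.5393, -0.1436, 0.0201]
tcp_rot: [-0.007, 0.625, 0.78, 0.002]
force: [-0.2, 0.6, 0.3]
finger_gap: -0.0005
```

```bash
python3 -c "
from h import *
go(0.001,.096,.018)"
```

```text
t 3.4833 press pos mm [  1.1 176.4  20.1] shift mm [-80.5   0.1   0.9] turn -0.0025 tilt [-0.009  0.013 -1.   ] F [-0.2  0.6  0.3] gap -0.0005
```

Request:
apply_moves([
  [[-0.003, 0, 0], 0, 1],
  [[-0.003, 0, 0], 0, 1],
  [[-0.003, 0, 0], 0, 1],
  [[-0.003, 0, 0], 0, 1],
  [[-0.003, 0, 0], 0, 1],
])

```text
t: 3.9
ee_pos: [0.5438, -0.1593, 0.021]
tcp_rot: [-0.007, 0.625, 0.781, 0.003]
force: [-0.2, 0.2, 0.4]
finger_gap: 0.0002
```

Request:
apply_moves([
  [[-0.003, 0, 0], 0, 1],
  [[-0.003, 0, 0], 0, 1],
  [[-0.003, 0, 0], 0, 1],
  [[-0.003, 0, 0], 0, 1],
  [[-0.003, 0, 0], 0, 1],
])

```text
t: 4.32
ee_pos: [0.5476, -0.1743, 0.0211]
tcp_rot: [-0.007, 0.625, 0.781, 0.003]
force: [-0.7, 2.5, 1.8]
finger_gap: 0.0
```

```bash
python3 -c "
from h import *
go(0.001,.096,.018)"
```

```text
t 4.3167 press pos mm [  2.3 144.6  21.1] shift mm [-48.7  -1.3   2.4] turn -0.0009 tilt [-0.007  0.014 -1.   ] F [-0.7  2.5  1.8] gap 0.0
```

Request:
apply_moves([
  [[-0.003, 0, 0], 0, 1],
  [[-0.003, 0, 0], 0, 1],
  [[-0.003, 0, 0], 0, 1],
  [[-0.003, 0, 0], 0, 1],
  [[-0.003, 0, 0], 0, 1],
])

```text
t: 4.73
ee_pos: [0.5515, -0.1895, 0.0211]
tcp_rot: [-0.007, 0.624, 0.781, 0.004]
force: [-0.8, 4.2, 2.5]
finger_gap: -0.0
```

Request:
apply_moves([
  [[-0.003, 0, 0], 0, 1],
  [[-0.003, 0, 0], 0, 1],
  [[-0.003, 0, 0], 0, 1],
  [[-0.003, 0, 0], 0, 1],
  [[-0.003, 0, 0], 0, 1],
])

```text
t: 5.15
ee_pos: [0.5552, -0.2054, 0.0209]
tcp_rot: [-0.007, 0.624, 0.781, 0.004]
force: [-0.4, 3.9, 3.3]
finger_gap: -0.0001
```

```bash
python3 -c "
from h import *
go(0.001,.096,.018)"
```

```text
t 5.15 press pos mm [  2.9 112.6  20.9] shift mm [-16.6  -1.9   2.7] turn 0.0002 tilt [-0.006  0.015 -1.   ] F [-0.4  3.9  3.3] gap -0.0001
```

Request:
apply_moves([
  [[-0.002, 0, 0], 0, 1],
  [[-0.002, 0, 0], 0, 1],
  [[-0.002, 0, 0], 0, 1],
  [[-0.002, 0, 0], 0, 1],
  [[-0.002, 0, 0], 0, 1],
])

```text
t: 5.57
ee_pos: [0.5576, -0.2165, 0.0207]
tcp_rot: [-0.007, 0.624, 0.781, 0.004]
force: [-1.2, 5.0, 3.0]
finger_gap: 0.0
```

Request:
apply_moves([
  [[-0.0015, 0, 0], 0, 1],
  [[-0.0015, 0, 0], 0, 1],
  [[-0.001, 0, 0], 0, 1],
  [[-0.001, 0, 0], 0, 1],
  [[-0.001, 0, 0], 0, 1],
])

```text
t: 5.98
ee_pos: [0.5588, -0.2221, 0.0205]
tcp_rot: [-0.008, 0.624, 0.781, 0.004]
force: [-5.0, 13.8, 10.0]
finger_gap: -0.0003
```

```bash
python3 -c "
from h import *
go(0.001,.096,.018)"
```

```text
t 5.9833 press pos mm [ 2.8 95.6 20.5] shift mm [ 0.4 -1.7  2.6] turn 0.0004 tilt [-0.007  0.016 -1.   ] F [-5.  13.8 10. ] gap -0.0003
```

Request:
apply_moves([
  [[-0.001, 0, 0], 0, 1],
  [[-0.001, 0, 0], 0, 1],
  [[-0.001, 0, 0], 0, 1],
  [[-0.001, 0, 0], 0, 1],
  [[-0.001, 0, 0], 0, 1],
])

```text
t: 6.4
ee_pos: [0.5588, -0.222, 0.0206]
tcp_rot: [-0.011, 0.623, 0.782, 0.005]
force: [-5.0, 8.9, 6.7]
finger_gap: 0.0002
```

```bash
python3 -c "
from h import *
go(0.001,.096,.018)"
```

```text
t 6.4 press pos mm [ 2.8 95.6 20.6] shift mm [ 0.3 -1.7  2.6] turn 0.0039 tilt [-0.011  0.021 -1.   ] F [-5.   8.9  6.7] gap 0.0002
```

The block is stationary under force at the predicted home position. Backing straight off, then rising.

Request:
apply_moves([
  [[0.004, 0, 0], 0, 1],
  [[0.008, 0, 0], 0, 1],
  [[0.01, 0, 0], 0, 1],
  [[0.01, 0, -0.002], 0, 1],
  [[0.008, 0, -0.01], 0, 1],
])

```text
t: 6.82
ee_pos: [0.5478, -0.1831, 0.0319]
tcp_rot: [-0.012, 0.624, 0.781, 0.004]
force: [-1.5, 0.7, 0.1]
finger_gap: -0.0001
```

Request:
apply_moves([
  [[0.003, 0, -0.03], 0, 1],
  [[0.003, 0, -0.03], 0, 1],
  [[0, 0, -0.03], 0, 1],
  [[0, 0, -0.03], 0, 1],
  [[0, 0, -0.02], 0, 1],
])

```text
t: 7.23
ee_pos: [0.545, -0.172, 0.1779]
tcp_rot: [-0.015, 0.621, 0.784, 0.003]
force: [0.5, -0.5, 0.8]
finger_gap: 0.0002
```

Run:
```python
from h import *
go(-.085,-.01,.18)
p,d=capture("top");Q=press(pts("top",d))*1e3
c=cv2.convertScaleAbs(cv2.resize(p[150:320,220:420],None,fx=3.5,fy=3.5,interpolation=cv2.INTER_CUBIC),alpha=1.7)
cv2.imwrite("pics/top1c.png",c)
hsv=cv2.cvtColor(p,cv2.COLOR_BGR2HSV)
b=(hsv[...,0]>8)&(hsv[...,0]<22)&(hsv[...,1]>130)&(abs(Q[...,2]-32)<8)&(abs(Q[...,0])<35)&(d>0)
print(b.sum(),[np.percentile(Q[b][:,1],k) for k in(1,50,99,100)] if b.sum() else 0)
```

```text
t 7.2333 press pos mm [  0.3 147.5 177.9] shift mm [-156.7  -86.7   -5. ] turn 0.0079 tilt [-0.02   0.022 -1.   ] F [ 0.5 -0.5  0.8] gap 0.0002
0 0
```

View pics/top1c.png

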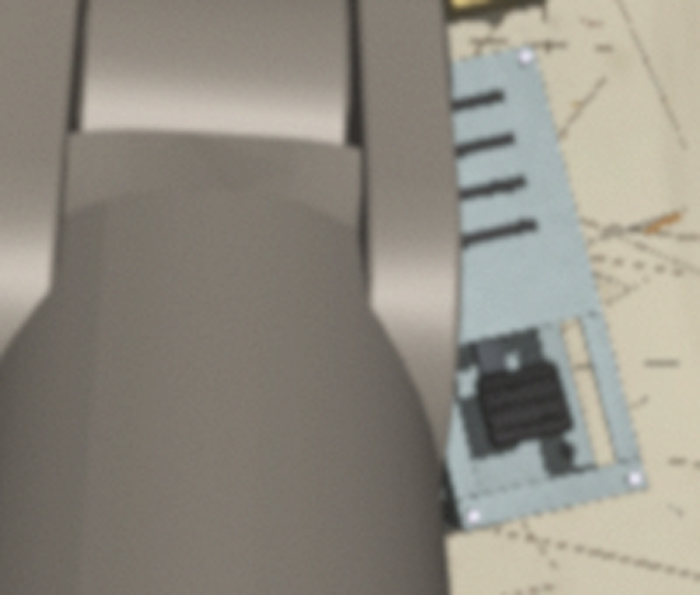

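The arm hides the block in this view, so I'll check it after moving over the window.

Request:
apply_moves([
  [[-0.02, -0.011, -0.003], 0.008, 1],
  [[-0.025, -0.014, 0], 0, 1],
  [[-0.025, -0.014, 0], 0, 1],
  [[-0.025, -0.014, 0], 0, 1],
  [[-0.025, -0.014, 0], 0, 1],
])

```text
t: 7.7
ee_pos: [0.5114, -0.298, 0.1904]
tcp_rot: [-0.008, 0.619, 0.786, 0.005]
force: [0.6, 0.5, -0.6]
finger_gap: -0.0004
```

Request:
apply_moves([
  [[-0.015, -0.008, 0], 0, 1],
  [[-0.008, -0.004, 0], 0, 1],
  [[0, 0, 0], 0, 1],
  [[0, 0, 0], 0, 1],
  [[0, 0, 0], 0, 1],
])

```text
t: 8.12
ee_pos: [0.5024, -0.3266, 0.1918]
tcp_rot: [-0.007, 0.62, 0.784, 0.004]
force: [0.2, -0.8, -0.2]
finger_gap: 0.0004
```

Run:
```python
from h import *
go(-.085,-.01,.14)
p,d=capture("top");Q=press(pts("top",d))*1e3
c=cv2.convertScaleAbs(cv2.resize(p[150:320,220:420],None,fx=3.5,fy=3.5,interpolation=cv2.INTER_CUBIC),alpha=1.7)
cv2.imwrite("pics/top2c.png",c)
hsv=cv2.cvtColor(p,cv2.COLOR_BGR2HSV)
b=(hsv[...,0]>8)&(hsv[...,0]<22)&(hsv[...,1]>130)&(abs(Q[...,2]-32)<8)&(abs(Q[...,0])<35)&(d>0)
print(b.sum(),[np.percentile(Q[b][:,1],k) for k in(1,50,99,100)] if b.sum() else 0)
```

```text
t 8.1167 press pos mm [-75.3   6.  191.8] shift mm [-16.8  -9.8  51.5] turn 0.0095 tilt [-0.006  0.015 -1.   ] F [ 0.2 -0.8 -0.2] gap 0.0004
616 [np.float64(33.05453968119737), np.float64(61.7733700006458), np.float64(84.29594073754163), np.float64(84.95200847548472)]
```

View pics/top2c.png

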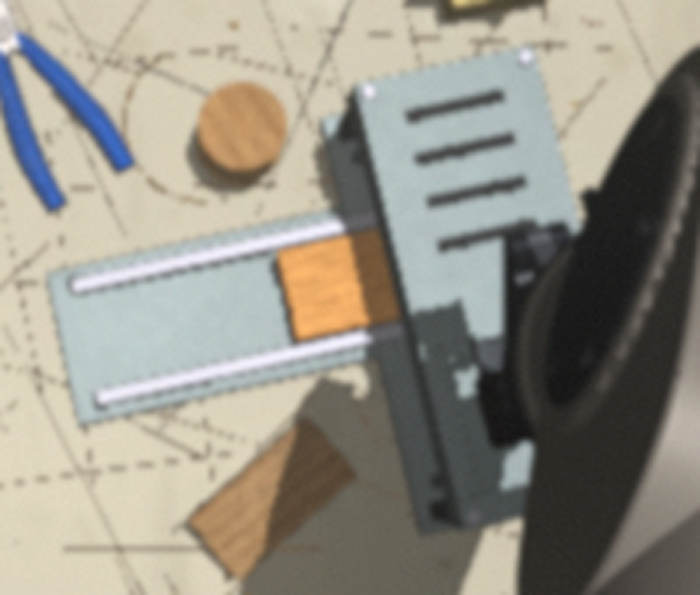

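The block's end (about (285,300) in the crop) is at press y = 85.0 mm, which is exactly home, and the bystanders haven't moved. Centring over the window.

Request:
apply_moves([
  [[-0.006, -0.004, 0.006], 0.009, 1],
  [[-0.006, -0.004, 0.01], 0, 1],
  [[-0.004, -0.002, 0.01], 0, 1],
  [[0, 0, 0.01], 0, 1],
  [[0, 0, 0.006], 0, 1],
])

```text
t: 8.58
ee_pos: [0.4976, -0.3418, 0.1465]
tcp_rot: [-0.006, 0.622, 0.783, 0.005]
force: [0.7, 0.6, -0.3]
finger_gap: 0.0002
```

```bash
python3 -c "
from h import *
go(-.085,-.01,.108)"
```

```text
t 8.5833 press pos mm [-83.4  -7.7 146.5] shift mm [-2.9 -1.6 38.5] turn 0.0052 tilt [-0.004  0.015 -1.   ] F [ 0.7  0.6 -0.3] gap 0.0002
```

Request:
apply_moves([
  [[-0.002, -0.001, 0.008], 0.005, 1],
  [[0, 0, 0.008], 0, 1],
  [[0, 0, 0.008], 0, 1],
  [[0, 0, 0.006], 0, 1],
  [[0, 0, 0.004], 0, 1],
])

```text
t: 9.0
ee_pos: [0.496, -0.3427, 0.1065]
tcp_rot: [-0.008, 0.624, 0.781, 0.005]
force: [-0.9, -1.2, 2.5]
finger_gap: -0.0001
```

```bash
python3 -c "
from h import *
go(-.085,-.01,.076)"
```

```text
t 9.0 press pos mm [-85.1  -8.2 106.5] shift mm [-2.4  0.2 30.4] turn -0.0001 tilt [-0.007  0.017 -1.   ] F [-0.9 -1.2  2.5] gap -0.0001
```

Request:
apply_moves([
  [[0, 0, 0.004], 0, 1],
  [[0, 0, 0.004], 0, 1],
  [[0, 0, 0.004], 0, 1],
  [[0, 0, 0.004], 0, 1],
  [[0, 0, 0.004], 0, 1],
])

```text
t: 9.42
ee_pos: [0.4957, -0.3427, 0.0856]
tcp_rot: [-0.008, 0.624, 0.781, 0.004]
force: [-3.1, 1.2, 7.0]
finger_gap: -0.0004
```

```bash
python3 -c "
from h import *
go(-.085,-.01,.076)"
```

```text
t 9.4167 press pos mm [-85.4  -8.2  85.6] shift mm [-2.   0.4  9.6] turn -0.0004 tilt [-0.007  0.016 -1.   ] F [-3.1  1.2  7. ] gap -0.0004
```

Request:
apply_moves([
  [[0, 0, 0.003], 0, 1],
  [[0, 0, 0.003], 0, 1],
  [[0, 0, 0.002], 0, 1],
  [[0, 0, 0.002], 0, 1],
  [[0, 0, 0.002], 0, 1],
])

```text
t: 9.83
ee_pos: [0.4963, -0.3427, 0.0746]
tcp_rot: [-0.007, 0.624, 0.781, 0.004]
force: [-5.7, 2.6, 20.2]
finger_gap: -0.0
```

Request:
apply_moves([
  [[0, 0, 0.002], 0, 1],
  [[0, 0, 0.002], 0, 1],
  [[0, 0, 0.002], 0, 1],
  [[0, 0, 0.002], 0, 1],
  [[0, 0, 0.002], 0, 1],
])

```text
t: 10.25
ee_pos: [0.4967, -0.3428, 0.0735]
tcp_rot: [-0.005, 0.625, 0.781, 0.003]
force: [-15.3, 7.0, 38.1]
finger_gap: -0.0001
```

```bash
python3 -c "
from h import *
go(-.085,-.01,.076)"
```

```text
t 10.25 press pos mm [-84.4  -8.4  73.5] shift mm [-1.5 -0.6 -2.5] turn -0.0011 tilt [-0.005  0.01  -1.   ] F [-15.3   7.   38.1] gap -0.0001
```

The lever is on its hard stop: paddle about 33 mm down, and force rising without any travel. Withdrawing straight up.

Request:
apply_moves([
  [[0, 0, -0.004], 0, 1],
  [[0, 0, -0.006], 0, 1],
  [[0, 0, -0.008], 0, 1],
  [[0, 0, -0.008], 0, 1],
  [[0, 0, -0.008], 0, 1],
])

```text
t: 10.67
ee_pos: [0.497, -0.3426, 0.1103]
tcp_rot: [-0.005, 0.624, 0.781, 0.002]
force: [0.8, 0.6, -0.2]
finger_gap: -0.0003
```

```bash
python3 -c "
from h import *
go(-.085,-.01,.14)"
```

```text
t 10.6667 press pos mm [-84.1  -8.4 110.3] shift mm [ -1.3  -0.9 -29.7] turn -0.0006 tilt [-0.004  0.01  -1.   ] F [ 0.8  0.6 -0.2] gap -0.0003
```

Now up out of the window, then clear of the press toward -y (to uncover the view).

Request:
apply_moves([
  [[0, 0, -0.015], 0, 1],
  [[0, 0, -0.02], 0, 1],
  [[0, 0, -0.02], 0, 1],
  [[0, 0, -0.02], 0, 1],
  [[0, 0, -0.02], 0, 1],
])

```text
t: 11.08
ee_pos: [0.4964, -0.3425, 0.2085]
tcp_rot: [-0.007, 0.624, 0.781, 0.003]
force: [0.5, -0.1, 0.5]
finger_gap: 0.0002
```

Request:
apply_moves([
  [[-0.02, -0.01, -0.005], 0, 1],
  [[-0.025, -0.012, 0], 0, 1],
  [[-0.025, -0.012, 0], 0, 1],
  [[-0.025, -0.012, 0], 0, 1],
  [[-0.025, -0.012, 0], 0, 1],
])

```text
t: 11.5
ee_pos: [0.4718, -0.4713, 0.2224]
tcp_rot: [-0.001, 0.62, 0.785, 0.004]
force: [-0.1, -0.4, 0.0]
finger_gap: 0.0001
```

Request:
apply_moves([
  [[-0.02, -0.012, 0], 0, 1],
  [[-0.015, -0.006, 0], 0, 1],
  [[0, 0, 0], 0, 1],
  [[0, 0, 0], 0, 1],
  [[0, 0, 0], 0, 1],
])

```text
t: 11.92
ee_pos: [0.458, -0.518, 0.2229]
tcp_rot: [-0.001, 0.623, 0.783, 0.003]
force: [-0.2, -0.2, -0.9]
finger_gap: -0.0002
```

Run:
```python
from h import *
go(-.085,-.01,.14)
p,d=capture("top");Q=press(pts("top",d))*1e3
c=cv2.convertScaleAbs(cv2.resize(p[150:320,220:420],None,fx=3.5,fy=3.5,interpolation=cv2.INTER_CUBIC),alpha=1.7)
cv2.imwrite("pics/top3c.png",c)
hsv=cv2.cvtColor(p,cv2.COLOR_BGR2HSV)
b=(hsv[...,0]>8)&(hsv[...,0]<22)&(hsv[...,1]>130)&(abs(Q[...,2]-32)<8)&(abs(Q[...,0])<35)&(d>0)
print("block",b.sum(),[np.percentile(Q[b][:,1],k) for k in(1,50,99,100)] if b.sum() else 0)
m=(abs(Q[...,0]+85)<12)&(abs(Q[...,1]+10)<14)&(d>0);print("paddle z",np.percentile(Q[m][:,2],[10,50,90]))
```

```text
t 11.9167 press pos mm [-160.8 -170.8  222.9] shift mm [160.   76.1  84.2] turn 0.0042 tilt [ 0.003  0.007 -1.   ] F [-0.2 -0.2 -0.9] gap -0.0002
block 567 [np.float64(35.60253256530427), np.float64(63.59819527207461), np.float64(84.35086213010406), np.float64(85.10770485983412)]
paddle z [  9.37041722 105.9876263  108.79001494]
```

View pics/top3c.png

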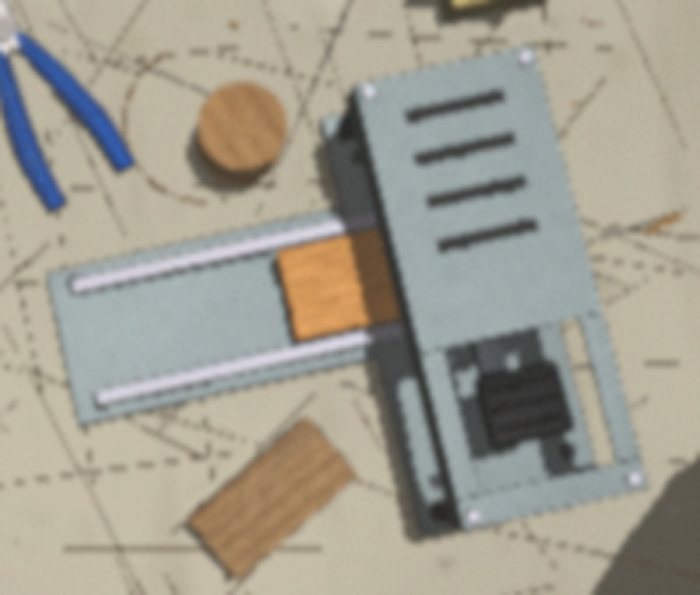

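The block is home with its end at (285,320), the paddle is back up at (525,405), and the bystanders are where they were. Handing in.

```bash
python3 -c "
from rig import *
print(close_job())"
```

```text
the job is handed in; nothing more can be done
None
```

The job is handed in at about t = 12 s of the 72 s allowed. I pushed the block home, pressed the lever down to its stop through the window, and backed out clear of the press.

- **Block:** I pushed it with closed fingers at about 3–5 N sideways. The force rose to about 15 N when it seated and it moved no further. Its outer end measured y = 85 mm in the press axes, exactly home, both before and after pressing.
- **Lever:** the paddle went down about 33 mm. It stopped there with the force rising to about 38 N upward (about 42 N in all, on the fingertips). That is more than the lever needs, because I kept pressing after it reached its stop.
- **Release:** the paddle sprang back to about 106 mm, where it started.
- **Surroundings:** the oak block, the spool and the visible part of the pliers look unmoved in the last picture. I saw no sign of touching the guard, and force readings near it on the way in and out were close to zero.

**Not confirmed:** I could not see the glide's head under the ram, so "driven fully" rests on the lever reaching its hard stop with the block home. No check failed.

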